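Start and close the threaded cap of a filter housing

TASK

The black wing-grip cap sits loose on top of the steel filter housing, not yet in its thread. Without lifting it off, turn it backwards (counter-clockwise seen from above) until you feel it drop into the thread start, then turn it forwards (clockwise) until it is fully home at its stop. Be gentle, never force it against a stop in either direction; let go of it at the end and leave the other things on the bench where they are.

Things in the scene. Friction and masses are not known exactly. Their poses are not given: they have to be found in the camera images.
- housing: Steel filter housing, fixed: 110x110x8 mm base plate, 82 mm wide canister, 80 mm high in all, threaded neck on top under the cap. Origin: centre of the plate's underside; z up, on the neck's axis. The thread's angle is unknown: it differs each time, whichever way the housing faces. A spring button on the neck pushes the cap up with 3 to 7 N once the cap has dropped.
- cap: Black cap, 59 mm across, 32 mm high, with an upright wing on top (46 long, 12 thick, 26 high; total 58 mm). Origin: centre of the skirt's lower rim; x along the wing, z up on its axis. It starts loose with its rim 14 mm above the housing's top, its lugs on the thread's ridges; at the thread start the rim falls to 5 mm; fully home it is at 2 mm. It turns on the housing's axis.
- wing_top (a point): Centre of the wing's top edge, 58 mm above the cap's rim. Seen from above: backwards (counter-clockwise) 0.3 to 1.4 rad brings the drop, a hard stop follows 0.24 rad later; forwards, the hard home stop comes 1.35 to 1.6 rad after the drop. Turning it forwards before the drop jams. Turning needs under 0.2 N m; at a hard stop the torque climbs at once: stay under 0.5 N m. It holds when let go.
- cassette: Off-white round filter cassette, 49 mm across, 33 mm high, loose on the bench; leave alone. Origin at the centre of its underside.
- eye_loupe: Black eye loupe, 36 mm across, 36 mm high, loose on the bench; leave alone. Origin at the centre of its underside.
- dish: Round steel parts dish, 75 mm across, 20 mm high, loose on the bench; leave alone. Origin at the centre of its underside.
There are look-alikes about, which are no part of the job. Of the things shaped like the cap, the black one is meant. Several things have the shape of the housing; the one meant has the colours described above.

How it is judged:
By the outcome, as a careful person would: the job done as asked, in the order asked, and still so for the second after the job is handed in, with the robot touching nothing.
It also fails if it takes over 64 s, if anything falls off the work surface, if the arm or the gripper's body presses on something with over 40 N, if the wrist force passes 120 N, or if a joint passes its speed limit or range.

ROBOT

A 6-joint arm with a two-finger parallel gripper is mounted at the origin on a cart in front of the work surface, level with it; the furniture and walls round the work are solid. World frame = base frame: x ahead of the robot, y to its left, z up, the work surface at z = 0. Lengths are in m, angles in rad, forces in N, time in s.
With the tool pointing down it reaches from about 0.25 to 0.775 m from the base axis. Payload 4 kg.
Tool frame: the origin (TCP) lies midway between the tips of the shut fingers; the grasp point (between the pads) lies 19 mm behind it; z points along the fingers, y is the direction in which the jaws open and shut (so a half turn about z gives the same grasp; the last joint's range is limited). The gripper opens to 94 mm and grips with 3 to 60 N. Pads are 16 mm wide; open, the fingers measure 119 mm over their backs; the gripper's body (75 mm by 177 mm) begins 78 mm behind the grasp point.
Start: joints at [1.187, 0.087, 1.371, -0, 1.684, -0.103], TCP at [0.152, 0.528, 0.206] pointing down, gripper open.
Joint ranges: [-3.1, 3.1], [-0.76, 2.03], [0.27, 2.55], [-1.08, 4.22], [0.17, 2.65], [-2.57, 2.57]. Speed limits (rad/s): [2.79, 2.79, 3.14, 3.14, 3.14, 3.14].

INTERFACE

Orientations are given as [roll, pitch, yaw] about the fixed x, y, z axes, in that order (R = Rz(yaw) Ry(pitch) Rx(roll)).
In Python, from bench import robot, cams gives the robot as it stands.
- The arm moves only by the tool step_arm, never from a script. Its argument "plan" is a list that holds one entry, the list of rows, each a list of 5 numbers: the shift along the world's x, y, z in mm, then the turn about the world's z in rad, then the opening in per cent of the stroke, from 0 (shut) to 100 (fully open). In form: [[[tx, ty, tz, turn, fingers], ...]]. A call has 1 to 8 rows; each row is the pose to reach, as a shift and turn from the pose commanded when the call began; what a row does not reach only later rows make up. A row lasts 1/12 s, in which the tool goes at most 41.7 mm and 7.16 degrees, less where a joint would pass 70% of its speed; a pose out of reach is approached as far as the arm can. A call with a gripper value outside its range is refused whole. The fingers move at their own pace and stop on an object; the grip force is fixed at half the most. Time passes only in rows, so rows that repeat a pose let the fingers close. It gives the time, the measured TCP pose, the force and the opening at its end, in the units of the state.
- robot.get_obs(): the state, without advancing time (a new reading comes with each control period).
- cams.snapshot(name): name is "side" or "top" or "wrist"; returns a dict with "frame" (384x512x3 uint8, red, green, blue), "camera_matrix" (3x3 intrinsics, pixels), "k1" (the pictures are not rectified: a ray, as slopes to the right and down, at radius r is drawn at 1 + k1 r^2 times it, then the intrinsics apply), "origin" and "attitude" of the camera in the world; the wrist camera has in their place "T_tool_cam" (4x4, takes a point from camera to tool coordinates, whose origin is the TCP and whose axes are the flange's). Camera axes: x right, y down, z forward; pixel columns grow to the right and rows downward; lengths in m; the calibration is good to about 2 mm. A picture is of the moment at which its call begins: read the wrist's pose just before it. There is no depth.
- robot.close_job(): hands the job in, once; it reports no verdict.
The state is a dict: "time": time; "joint_positions": joint angles; "qvel": joint speeds; "joint_torque": joint torques, N m; "tool_pos": TCP position; "ee_rot": TCP orientation; "wrist_force": force on the tool from outside, world axes, zero at the start; "wrist_torque": the same for the moment, N m; "width": finger opening in m.
Only numpy, scipy, OpenCV 4.12 (cv2) and the standard library are available. Lean on these libraries where they do the work, as an engineer would, in place of code of your own. Each camera call takes 0.05 s, during which the arm holds its last target. There are 200 camera calls.

## Working session

There is one attempt and no reset: what is moved stays moved. The work goes in short steps, Python scripts to look and compute and a tool call to move; the robot and the scene stay as the last step left them, time stands still between calls to the robot, and variables do not carry over. Pictures are saved under pics/ and viewed, about 8 in all and at most 12, crops included, and the job is handed in when it is done.

Besides the shell and the picture viewer there is one more tool, called after "Request:" as name([rows], argument=value, ...), one row to a line, values as JSON. step_arm: Moves the arm, as the interface text tells. Its arguments: {"type":"object","properties":{"plan":{"type":"array"}},"required":["plan"]}

```bash
mkdir -p pics; ls; python3 - <<'E'
from bench import robot,cams
import cv2,numpy as np
print(robot.get_obs())
ims=[]
for n in("top","side"):
    s=cams.snapshot(n); print(n,s["camera_matrix"],s["k1"],s["origin"],s["attitude"])
    cv2.imwrite(f"pics/{n}0.png",s["frame"][:,:,::-1])
E
```

```text
pics
{'time': 0.0, 'joint_positions': array([ 1.18689584e+00,  8.79352311e-02,  1.37223687e+00, -1.25006123e-05,
        1.68356925e+00, -1.03099938e-01]), 'qvel': array([ 1.79101638e-04, -7.10195917e-04, -1.53911971e-03,  7.44143322e-06,
        1.96303523e-03,  8.99780224e-05]), 'joint_torque': array([ 1.92591098e-03, -3.40176451e+01, -3.02432513e+01,  7.18710688e-02,
        3.29413265e-02, -1.76400563e-04]), 'tool_pos': array([0.1522252 , 0.52795577, 0.20432378]), 'ee_rot': array([-3.13945408e+00, -2.08780520e-04,  2.86079048e+00]), 'wrist_force': array([ 0.81327555, -0.67730922, -0.46838171]), 'wrist_torque': array([ 0.00475841, -0.05837795,  0.0068813 ]), 'width': 0.09416302288893624}
top [[377.50746539   0.         253.80760294]
 [  0.         377.50746539 186.34574884]
 [  0.           0.           1.        ]] -0.03684170282644566 [0.381923   0.03184866 1.21271616] [-3.00934444 -0.02627313 -1.57725985]
side [[375.85025516   0.         255.51648084]
 [  0.         375.85025516 188.59304119]
 [  0.           0.           1.        ]] -0.03780757344037123 [0.51473393 0.80501135 0.44269515] [-1.98735069 -0.00362679 -3.1291818 ]
```

View pics/top0.png

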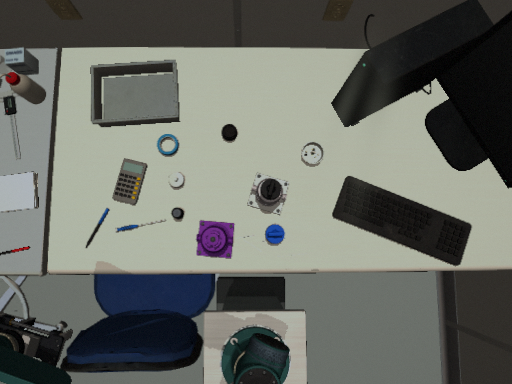

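View pics/side0.png

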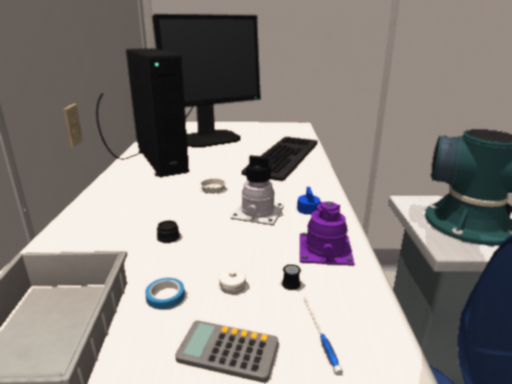

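The top view shows the steel housing with its black cap at about (269,190), the purple decoy at (215,239) and the blue cap at (275,234). The side view shows the black cap at (260,168) on the steel housing at (258,200).

```bash
cat > h.py <<'E'
import numpy as np,cv2
from scipy.spatial.transform import Rotation as R
from bench import robot,cams
def cam(s,obs=None):
    if "origin" in s: return np.array(s["origin"]),R.from_euler("xyz",s["attitude"]).as_matrix()
    T=np.array(s["T_tool_cam"]); Rt=R.from_euler("xyz",obs["ee_rot"]).as_matrix()
    return obs["tool_pos"]+Rt@T[:3,3],Rt@T[:3,:3]
def dist(s): return np.array([s["k1"],0,0,0,0.])
def ray(s,uv,z,obs=None):
    o,A=cam(s,obs); p=cv2.undistortPoints(np.array([[uv]],float),s["camera_matrix"],dist(s))[0,0]
    d=A@np.r_[p,1]; return o+d*(z-o[2])/d[2]
def proj(s,P,obs=None):
    o,A=cam(s,obs); P=(np.atleast_2d(P)-o)@A
    return cv2.projectPoints(P,np.zeros(3),np.zeros(3),s["camera_matrix"],dist(s))[0][:,0]
E
python3 - <<'E'
from h import *
s=cams.snapshot("top"); f=s["frame"]
print(proj(s,[[0,0,0],[.152,.528,.2]]))
c=cv2.resize(f[165:225,235:305],None,fx=9,fy=9,interpolation=cv2.INTER_CUBIC)
cv2.imwrite("pics/c1.png",c[:,:,::-1])
print(ray(s,(269,189),.13),ray(s,(269,193),.008))
s2=cams.snapshot("side"); 
for P in (ray(s,(269,189),.13),ray(s,(269,193),.008)): print(proj(s2,P))
E
```

```text
[[254.60268466 361.30231004]
 [ 52.17996584 326.75294494]]
[ 0.51793183 -0.04148033  0.13      ] [ 0.52029012 -0.04959075  0.008     ]
[[258.0925198  165.01270974]]
[[256.88000375 208.90789269]]
```

View pics/c1.png

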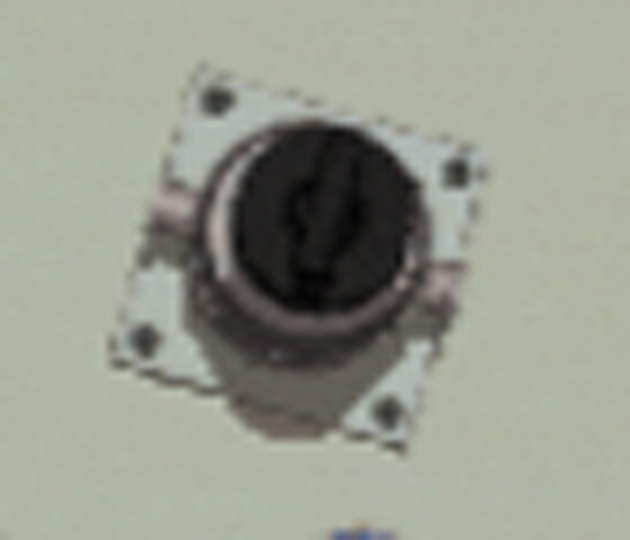

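The crop shows the cap disc at crop (325,215), with plate corners at (200,68), (483,155), (405,450) and (110,360). The wing runs nearly along world x, yaw about -0.25. Next I move above it at a yaw that leaves j6 room to turn counter-clockwise.

Request:
step_arm([
  [[15,-24,12,-0.12,100],[31,-48,24,-0.24,100],[46,-72,36,-0.36,100],[61,-95,48,-0.48,100],[76,-119,60,-0.6,100],[92,-143,72,-0.72,100],[107,-167,84,-0.84,100],[122,-191,94,-0.96,100]],
])

```text
time: 0.87
tool_pos: [0.2749, 0.3363, 0.3003]
ee_rot: [3.141, -0.0, 1.895]
wrist_force: [0.6, -0.0, -0.0]
width: 0.0939
```

Request:
step_arm([
  [[15,-24,0,-0.12,100],[31,-48,0,-0.24,100],[46,-72,0,-0.36,100],[61,-95,0,-0.48,100],[76,-119,0,-0.6,100],[92,-143,0,-0.72,100],[107,-167,0,-0.84,100],[122,-191,0,-0.96,100]],
])

```text
time: 1.53
tool_pos: [0.3968, 0.1452, 0.2994]
ee_rot: [3.142, -0.0, 0.935]
wrist_force: [0.7, 1.0, 1.4]
width: 0.0937
```

Request:
step_arm([
  [[15,-24,0,-0.12,100],[31,-48,0,-0.24,100],[46,-72,0,-0.36,100],[61,-95,0,-0.48,100],[76,-119,0,-0.6,100],[92,-143,0,-0.72,100],[107,-167,0,-0.84,100],[122,-191,0,-0.96,100]],
])

```text
time: 2.2
tool_pos: [0.5189, -0.0458, 0.2992]
ee_rot: [-3.141, 0.0, -0.025]
wrist_force: [0.5, 0.4, 1.0]
width: 0.0941
```

Request:
step_arm([
  [[0,0,0,-0.12,100],[0,0,0,-0.23,100],[0,0,0,-0.23,100],[0,0,0,-0.23,100]],
])

```text
time: 2.53
tool_pos: [0.5184, -0.0446, 0.2993]
ee_rot: [3.142, 0.001, -0.246]
wrist_force: [0.5, 0.0, -0.2]
width: 0.0938
```

```bash
python3 - <<'E'
from h import *
o=robot.get_obs(); print(o)
s=cams.snapshot("wrist"); cv2.imwrite("pics/w1.png",s["frame"][:,:,::-1]); print(s["T_tool_cam"],s["camera_matrix"])
P=ray(cams.snapshot("top"),(271.1,188.9),.126); print(P,proj(s,P,o), proj(s,ray(cams.snapshot("top"),(268.3,193.7),.008),o))
E
```

```text
{'time': 2.5333, 'joint_positions': array([-1.94755300e-01,  2.19419071e-02,  1.25496107e+00, -1.14435715e-05,
        1.86523210e+00,  1.62250857e+00]), 'qvel': array([ 0.00816453, -0.0087134 ,  0.00020139,  0.00115874,  0.00184504,
       -0.00432941]), 'joint_torque': array([-2.58681877e-01, -3.09630525e+01, -3.02884555e+01, -7.11211163e-03,
       -8.37335223e-02,  1.06608609e-01]), 'tool_pos': array([ 0.5183772 , -0.04456607,  0.29925713]), 'ee_rot': array([ 3.14155368e+00,  5.41136681e-04, -2.46470868e-01]), 'wrist_force': array([ 0.50243176,  0.03246235, -0.19157881]), 'wrist_torque': array([0.02678093, 0.15654805, 0.00906984]), 'width': 0.09377353677662201}
[[ 7.78005373e-05 -9.62255104e-01 -2.72149058e-01  7.78404411e-02]
 [ 9.99999924e-01 -2.90029194e-05  3.88422210e-04 -2.03127491e-05]
 [-3.81654371e-04 -2.72149067e-01  9.62255028e-01 -1.79499856e-01]
 [ 0.00000000e+00  0.00000000e+00  0.00000000e+00  1.00000000e+00]] [[318.10623455   0.         256.31491899]
 [  0.         318.10623455 187.72965222]
 [  0.           0.           1.        ]]
[ 0.51870776 -0.04786703  0.126     ] [[258.95713727 168.06983087]] [[258.03664542 151.73701186]]
```

View pics/w1.png

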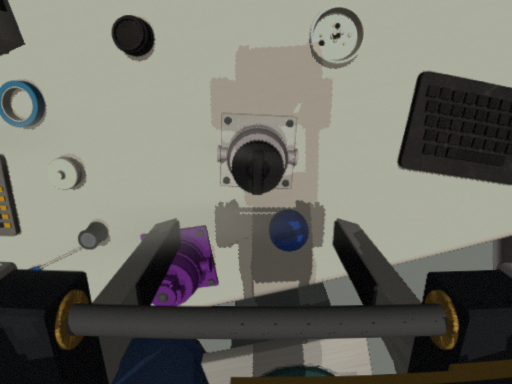

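The wrist view shows the cap at (258,167) with its wing near vertical in the image. The plate centre is about (258,151.5), which agrees with the top view. I'll refine with an enlarged crop.

```bash
python3 - <<'E'
from h import *
o=robot.get_obs(); s=cams.snapshot("wrist"); f=s["frame"]
c=f[130:200,225:295]; c=cv2.resize(c,None,fx=8,fy=8,interpolation=cv2.INTER_CUBIC)
c=np.clip(c.astype(float)*2.5,0,255).astype(np.uint8)
cv2.imwrite("pics/w2.png",c[:,:,::-1])
t=cams.snapshot("top"); print(ray(t,(268.3,193.7),.008), ray(s,(257.5,151.5),.008,o))
E
```

```text
[ 0.51803258 -0.04730982  0.008     ] [ 0.51863197 -0.04631142  0.008     ]
```

View pics/w2.png

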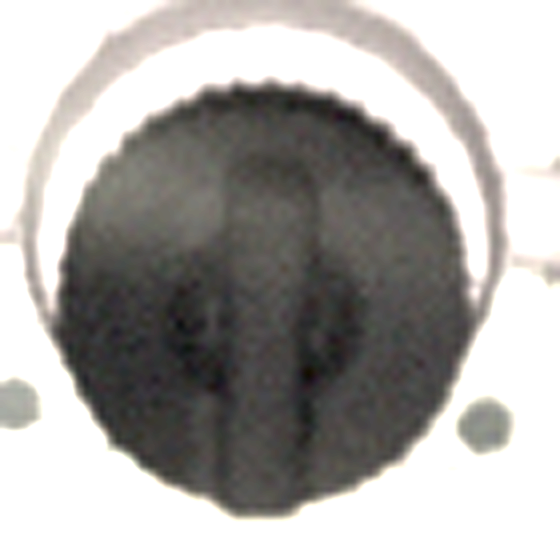

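The wing's top edge runs from crop (271,185) to (262,500), which is full-image (258.9,153.1) to (257.8,192.5).

```bash
python3 - <<'E'
from h import *
o=robot.get_obs(); s=cams.snapshot("wrist")
a,b=ray(s,(258.9,153.1),.152,o),ray(s,(257.8,192.5),.152,o)
print(a,b,(a+b)/2,np.linalg.norm(a-b),np.arctan2(*(a-b)[1::-1]))
E
```

```text
[ 0.53963616 -0.05245685  0.152     ] [ 0.49853499 -0.0409485   0.152     ] [ 0.51908557 -0.04670267  0.152     ] 0.04268194552554159 -0.2730092961068656
```

Request:
step_arm([
  [[0.5,-2,-30,-0.027,50],[0.5,-2,-60,-0.027,50],[0.5,-2,-90,-0.027,50],[0.5,-2,-120,-0.027,50],[0.5,-2,-145,-0.027,50],[0.5,-2,-162,-0.027,50],[0.5,-2,-169,-0.027,50],[0.5,-2,-169,-0.027,50]],
])

```text
time: 3.5
tool_pos: [0.5176, -0.0461, 0.1285]
ee_rot: [3.141, 0.004, -0.276]
wrist_force: [0.0, -0.2, 0.7]
width: 0.0476
```

Request:
step_arm([
  [[0,0,0,0,30],[0,0,0,0,20],[0,0,0,0,14],[0,0,0,0,9],[0,0,0,0,5],[0,0,0,0,5],[0,0,0,0,5],[0,0,0,0,5]],
])

```text
time: 4.17
tool_pos: [0.5193, -0.0466, 0.1312]
ee_rot: [-3.142, -0.001, -0.276]
wrist_force: [-0.8, -0.3, 2.5]
width: 0.0116
```

```bash
python3 - <<'E'
from h import *
o=robot.get_obs(); print(o["joint_positions"],o["tool_pos"],o["ee_rot"],o["wrist_force"],o["wrist_torque"],o["width"])
E
```

```text
[-1.98224020e-01  4.94087039e-02  1.55862803e+00 -3.22313421e-05
  1.53233580e+00  1.64879485e+00] [ 0.51930188 -0.04658891  0.13117869] [-3.14152969e+00 -1.21892440e-03 -2.76221357e-01] [-0.75614424 -0.26934854  2.54433476] [0.02379767 0.09221377 0.04602563] 0.011642923760648426
```

Request:
step_arm([
  [[0,0,-1,0,0],[0,0,-2,0,0],[0,0,-2,0,0]],
])

```text
time: 4.42
tool_pos: [0.5194, -0.0466, 0.131]
ee_rot: [-3.142, -0.002, -0.276]
wrist_force: [-3.9, 0.0, 9.9]
width: 0.0113
```

```bash
cat > o.py <<'E'
from bench import robot
import numpy as np
np.set_printoptions(precision=4,suppress=True)
o=robot.get_obs(); print(o["time"],o["joint_positions"][[0,5]],o["tool_pos"],o["ee_rot"],o["wrist_force"],o["wrist_torque"],o["width"])
E
python3 o.py
```

```text
4.4167 [-0.1981  1.6488] [ 0.5194 -0.0466  0.131 ] [-3.1416 -0.0023 -0.2761] [-3.9097  0.0477  9.9083] [0.1085 0.7023 0.0788] 0.01126886338653594
```

Request:
step_arm([
  [[0,0,0,0.03,0],[0,0,0,0.06,0],[0,0,0,0.09,0],[0,0,0,0.12,0],[0,0,0,0.15,0],[0,0,0,0.15,0]],
])

```text
time: 4.92
tool_pos: [0.5204, -0.0468, 0.1311]
ee_rot: [3.141, -0.005, -0.125]
wrist_force: [-1.4, 0.2, 7.8]
width: 0.0115
```

```bash
python3 o.py
```

```text
4.9167 [-0.1982  1.4979] [ 0.5204 -0.0468  0.1311] [ 3.1412 -0.0047 -0.1253] [-1.445   0.2336  7.774 ] [-0.0292  0.2347 -0.0516] 0.011487063067676318
```

Request:
step_arm([
  [[0,0,0,0.03,0],[0,0,0,0.06,0],[0,0,0,0.09,0],[0,0,0,0.12,0],[0,0,0,0.15,0],[0,0,0,0.15,0]],
])

```text
time: 5.42
tool_pos: [0.5206, -0.0468, 0.1311]
ee_rot: [3.14, -0.005, 0.025]
wrist_force: [0.8, 0.0, 8.0]
width: 0.0117
```

```bash
python3 o.py
```

```text
5.4167 [-0.1982  1.3479] [ 0.5206 -0.0468  0.1311] [ 3.1405 -0.0052  0.0246] [0.8089 0.0339 7.9705] [-0.0268  0.1506  0.0044] 0.01169786741490494
```

Request:
step_arm([
  [[0,0,0,0.03,0],[0,0,0,0.06,0],[0,0,0,0.09,0],[0,0,0,0.12,0],[0,0,0,0.15,0],[0,0,0,0.15,0]],
])

```text
time: 5.92
tool_pos: [0.5206, -0.0468, 0.1311]
ee_rot: [3.14, -0.005, 0.175]
wrist_force: [0.3, 0.4, 7.3]
width: 0.012
```

```bash
python3 o.py
```

```text
5.9167 [-0.1982  1.1979] [ 0.5206 -0.0468  0.1311] [ 3.1398 -0.005   0.1746] [0.3019 0.4274 7.3169] [ 0.0179  0.1459 -0.0451] 0.011968271849792123
```

Request:
step_arm([
  [[0,0,0,0.03,0],[0,0,0,0.06,0],[0,0,0,0.09,0],[0,0,0,0.12,0],[0,0,0,0.15,0],[0,0,0,0.15,0]],
])

```text
time: 6.42
tool_pos: [0.5206, -0.0468, 0.1311]
ee_rot: [3.139, -0.005, 0.325]
wrist_force: [1.5, 0.6, 6.5]
width: 0.012
```

```bash
python3 o.py
```

```text
6.4167 [-0.1982  1.0479] [ 0.5206 -0.0468  0.1311] [ 3.1391 -0.0047  0.3247] [1.5314 0.5544 6.4847] [ 0.0381  0.1076 -0.0691] 0.011970508041520335
```

Request:
step_arm([
  [[0,0,-0.5,0.03,0],[0,0,-0.5,0.06,0],[0,0,-0.5,0.09,0],[0,0,-0.5,0.12,0],[0,0,-0.5,0.15,0],[0,0,-0.5,0.15,0]],
])

```text
time: 6.92
tool_pos: [0.5208, -0.0468, 0.1311]
ee_rot: [3.138, -0.005, 0.475]
wrist_force: [0.1, -0.4, 9.5]
width: 0.0117
```

```bash
python3 o.py
```

```text
6.9167 [-0.1982  0.8979] [ 0.5208 -0.0468  0.1311] [ 3.1381 -0.005   0.4746] [ 0.0552 -0.4475  9.4771] [ 0.1349  0.1937 -0.0505] 0.011704840623664697
```

Turned 0.75 rad so far and not dropped yet. Continuing.

Request:
step_arm([
  [[0,0,0,0.03,0],[0,0,0,0.06,0],[0,0,0,0.09,0],[0,0,0,0.12,0],[0,0,0,0.15,0],[0,0,0,0.15,0]],
])

```text
time: 7.42
tool_pos: [0.5209, -0.0466, 0.1311]
ee_rot: [3.137, -0.005, 0.625]
wrist_force: [0.9, 1.1, 8.9]
width: 0.0117
```

```bash
python3 o.py
```

```text
7.4167 [-0.1981  0.748 ] [ 0.5209 -0.0466  0.1311] [ 3.1375 -0.0047  0.6247] [0.9035 1.086  8.9367] [ 0.0975  0.1173 -0.0772] 0.011744266377139113
```

Request:
step_arm([
  [[0,0,0,0.03,0],[0,0,0,0.06,0],[0,0,0,0.09,0],[0,0,0,0.12,0],[0,0,0,0.15,0],[0,0,0,0.15,0]],
])

```text
time: 7.92
tool_pos: [0.5209, -0.0465, 0.1309]
ee_rot: [3.137, -0.004, 0.775]
wrist_force: [1.2, 1.1, 8.3]
width: 0.0112
```

```bash
python3 o.py
```

```text
7.9167 [-0.1981  0.5979] [ 0.5209 -0.0465  0.1309] [ 3.137  -0.0042  0.7748] [1.2326 1.12   8.2563] [ 0.1921  0.0313 -0.0563] 0.011228646391860464
```

Request:
step_arm([
  [[0,0,0,0.03,0],[0,0,0,0.06,0],[0,0,0,0.09,0],[0,0,0,0.12,0],[0,0,0,0.15,0],[0,0,0,0.15,0]],
])

```text
time: 8.42
tool_pos: [0.519, -0.0466, 0.1282]
ee_rot: [3.141, -0.0, 0.924]
wrist_force: [-0.1, 0.6, -0.5]
width: 0.0121
```

```bash
python3 o.py
```

```text
8.4167 [-0.1983  0.4482] [ 0.519  -0.0466  0.1282] [ 3.1412 -0.0001  0.9243] [-0.0865  0.5693 -0.4802] [-0.0451  0.0986 -0.028 ] 0.012124884817082742
```

The force fell to zero, so the cap has found the thread start. I follow it down.

Request:
step_arm([
  [[0,0,-2,0,0],[0,0,-4,0,0],[0,0,-6,0,0],[0,0,-7,0,0],[0,0,-7,0,0]],
])

```text
time: 8.83
tool_pos: [0.5186, -0.0464, 0.121]
ee_rot: [-3.141, 0.0, 0.924]
wrist_force: [-3.2, 0.3, 4.2]
width: 0.0117
```

```bash
python3 o.py
```

```text
8.8333 [-0.1982  0.449 ] [ 0.5186 -0.0464  0.121 ] [-3.1409  0.0005  0.9237] [-3.2406  0.2832  4.2251] [0.0382 0.4566 0.0387] 0.011689625205500398
```

Request:
step_arm([
  [[0,0,-1,0,0],[0,0,-1.5,0,0],[0,0,-1.5,0,0]],
])

```text
time: 9.08
tool_pos: [0.5187, -0.0465, 0.1198]
ee_rot: [-3.141, 0.0, 0.924]
wrist_force: [-3.3, 0.1, 5.3]
width: 0.0119
```

```bash
python3 o.py; python3 - <<'E'
from h import *
s=cams.snapshot("side");print(proj(s,[[.519,-.047,.08]]))
cv2.imwrite("pics/s2.png",cv2.resize(s["frame"][140:230,220:300],None,fx=7,fy=6.5,interpolation=cv2.INTER_CUBIC)[:,:,::-1])
E
```

```text
9.0833 [-0.1982  0.4488] [ 0.5187 -0.0465  0.1198] [-3.1415  0.0002  0.9238] [-3.2831  0.0634  5.332 ] [ 0.059   0.6618 -0.0478] 0.011880615140359556
[[257.54315379 183.30404233]]
```

View pics/s2.png

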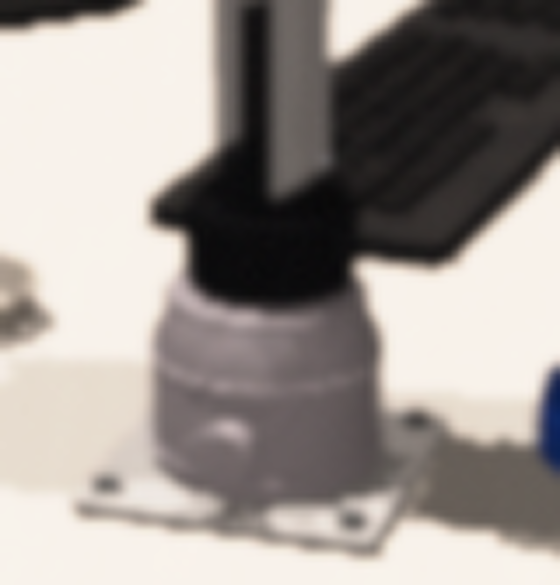

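The cap is seated at the neck (rim front at about pixel (258.6,186.6)). I compute the rim height along with the first part of the forward turn.

```bash
python3 - <<'E'
from h import *
s=cams.snapshot("side")
for z in(.08,.082,.085,.088,.094): print(z,proj(s,[[.519,-.0172,z]]))
E
```

```text
0.08 [[257.44994775 188.18558962]]
0.082 [[257.45472618 187.41959168]]
0.085 [[257.46190884 186.26800463]]
0.088 [[257.46910957 185.11330037]]
0.094 [[257.48356544 182.79449948]]
```

Request:
step_arm([
  [[0,0,0,-0.03,0],[0,0,0,-0.06,0],[0,0,0,-0.09,0],[0,0,0,-0.12,0],[0,0,0,-0.15,0],[0,0,0,-0.15,0]],
])

```text
time: 9.68
tool_pos: [0.5199, -0.0467, 0.1201]
ee_rot: [3.139, -0.002, 0.773]
wrist_force: [0.1, -0.6, 3.5]
width: 0.0115
```

```bash
python3 o.py
```

```text
9.6833 [-0.1983  0.5993] [ 0.5199 -0.0467  0.1201] [ 3.1393 -0.0015  0.7733] [ 0.0908 -0.5566  3.4768] [-0.0249  0.1642  0.0357] 0.01154979802516021
```

Request:
step_arm([
  [[0,0,-0.2,-0.04,0],[0,0,-0.3,-0.08,0],[0,0,-0.4,-0.12,0],[0,0,-0.5,-0.16,0],[0,0,-0.6,-0.2,0],[0,0,-0.7,-0.24,0],[0,0,-0.8,-0.28,0],[0,0,-0.8,-0.28,0]],
])

```text
time: 10.35
tool_pos: [0.52, -0.0468, 0.1195]
ee_rot: [3.14, -0.002, 0.494]
wrist_force: [0.7, -0.4, 4.4]
width: 0.0119
```

```bash
python3 o.py
```

```text
10.35 [-0.1983  0.8787] [ 0.52   -0.0468  0.1195] [ 3.1395 -0.0024  0.4938] [ 0.7077 -0.4063  4.4108] [-0.0461  0.0499  0.0286] 0.011928259751961464
```

Request:
step_arm([
  [[0,0,-0.1,-0.04,0],[0,0,-0.2,-0.08,0],[0,0,-0.3,-0.12,0],[0,0,-0.4,-0.16,0],[0,0,-0.5,-0.2,0],[0,0,-0.6,-0.24,0],[0,0,-0.6,-0.28,0],[0,0,-0.6,-0.28,0]],
])

```text
time: 11.02
tool_pos: [0.5199, -0.0467, 0.119]
ee_rot: [3.14, -0.003, 0.214]
wrist_force: [-0.6, 0.2, 5.0]
width: 0.0119
```

```bash
python3 o.py
```

```text
11.0167 [-0.1982  1.1584] [ 0.5199 -0.0467  0.119 ] [ 3.1404 -0.0025  0.2142] [-0.5813  0.154   4.9982] [-0.0046  0.1221 -0.0289] 0.011943818464771877
```

Request:
step_arm([
  [[0,0,-0.1,-0.04,0],[0,0,-0.2,-0.08,0],[0,0,-0.3,-0.12,0],[0,0,-0.4,-0.16,0],[0,0,-0.5,-0.2,0],[0,0,-0.6,-0.24,0],[0,0,-0.6,-0.28,0],[0,0,-0.6,-0.28,0]],
])

```text
time: 11.68
tool_pos: [0.52, -0.0467, 0.1185]
ee_rot: [3.141, -0.003, -0.066]
wrist_force: [-0.3, -0.7, 5.7]
width: 0.0117
```

```bash
python3 o.py
```

```text
11.6833 [-0.1982  1.4384] [ 0.52   -0.0467  0.1185] [ 3.1411 -0.003  -0.0658] [-0.2533 -0.6507  5.6669] [-0.0676  0.2171 -0.0141] 0.011708568182907974
```

Request:
step_arm([
  [[0,0,-0.1,-0.04,0],[0,0,-0.2,-0.08,0],[0,0,-0.3,-0.12,0],[0,0,-0.4,-0.16,0],[0,0,-0.5,-0.2,0],[0,0,-0.5,-0.24,0],[0,0,-0.5,-0.28,0],[0,0,-0.5,-0.3,0]],
])

```text
time: 12.35
tool_pos: [0.5201, -0.0468, 0.1182]
ee_rot: [-3.141, -0.003, -0.366]
wrist_force: [-0.4, 0.5, 5.9]
width: 0.0119
```

```bash
python3 o.py
```

```text
12.35 [-0.1982  1.7387] [ 0.5201 -0.0468  0.1182] [-3.1412 -0.0033 -0.3661] [-0.3769  0.5041  5.9291] [0.0436 0.1857 0.0471] 0.011900812540625527
```

Request:
step_arm([
  [[0,0,0,-0.015,0],[0,0,0,-0.03,0],[0,0,0,-0.04,0],[0,0,0,-0.04,0]],
])

```text
time: 12.68
tool_pos: [0.5201, -0.0468, 0.1182]
ee_rot: [-3.141, -0.003, -0.405]
wrist_force: [-0.7, -0.8, 7.1]
width: 0.0118
```

```bash
python3 o.py
```

```text
12.6833 [-0.1983  1.7774] [ 0.5201 -0.0468  0.1182] [-3.1411 -0.0033 -0.4048] [-0.7354 -0.7897  7.0518] [-0.0255  0.1701  0.052 ] 0.011778731803974676
```

Request:
step_arm([
  [[0,0,0,-0.01,0],[0,0,0,-0.02,0],[0,0,0,-0.03,0],[0,0,0,-0.03,0]],
])

```text
time: 13.02
tool_pos: [0.5201, -0.0468, 0.1182]
ee_rot: [-3.141, -0.003, -0.435]
wrist_force: [-0.6, -0.1, 6.2]
width: 0.0115
```

```bash
python3 o.py
```

```text
13.0167 [-0.1983  1.8074] [ 0.5201 -0.0468  0.1182] [-3.1409 -0.0033 -0.4349] [-0.5841 -0.0698  6.2386] [-0.0004  0.1409  0.0102] 0.01153729336743931
```

Request:
step_arm([
  [[0,0,0,-0.01,0],[0,0,0,-0.02,0],[0,0,0,-0.03,0],[0,0,0,-0.03,0]],
])

```text
time: 13.35
tool_pos: [0.5201, -0.0468, 0.1182]
ee_rot: [-3.141, -0.003, -0.465]
wrist_force: [-0.5, 0.5, 5.8]
width: 0.012
```

```bash
python3 o.py
```

```text
13.35 [-0.1982  1.8374] [ 0.5201 -0.0468  0.1182] [-3.1408 -0.0033 -0.4648] [-0.4756  0.5382  5.844 ] [-0.048   0.1909  0.0079] 0.011979868009255918
```

Request:
step_arm([
  [[0,0,0,-0.01,0],[0,0,0,-0.02,0],[0,0,0,-0.02,0]],
])

```text
time: 13.6
tool_pos: [0.5201, -0.0468, 0.1182]
ee_rot: [-3.141, -0.003, -0.485]
wrist_force: [-0.6, -0.7, 6.0]
width: 0.0119
```

```bash
python3 o.py
```

```text
13.6 [-0.1983  1.8574] [ 0.5201 -0.0468  0.1182] [-3.1408 -0.0031 -0.4848] [-0.5846 -0.6759  5.9509] [0.0065 0.1707 0.06  ] 0.01188320065597671
```

Request:
step_arm([
  [[0,0,-0.1,-0.01,0],[0,0,-0.2,-0.02,0],[0,0,-0.2,-0.03,0],[0,0,-0.2,-0.03,0]],
])

```text
time: 13.93
tool_pos: [0.5198, -0.0467, 0.1181]
ee_rot: [-3.141, -0.003, -0.515]
wrist_force: [-0.7, 1.0, 7.1]
width: 0.012
```

```bash
python3 o.py
```

```text
13.9333 [-0.1982  1.8871] [ 0.5198 -0.0467  0.1181] [-3.141  -0.0026 -0.5146] [-0.7118  0.9644  7.0701] [0.0807 0.3911 0.0993] 0.011960384478853328
```

Request:
step_arm([
  [[0,0,0,-0.01,0],[0,0,0,-0.02,0],[0,0,0,-0.02,0]],
])

```text
time: 14.18
tool_pos: [0.5198, -0.0467, 0.1181]
ee_rot: [-3.141, -0.002, -0.534]
wrist_force: [-1.3, -0.4, 7.4]
width: 0.0118
```

```bash
python3 o.py
```

```text
14.1833 [-0.1981  1.9068] [ 0.5198 -0.0467  0.1181] [-3.1409 -0.0024 -0.5341] [-1.3302 -0.4004  7.4245] [0.0612 0.4122 0.2239] 0.011845103100236535
```

Request:
step_arm([
  [[0,0,0,0,0]],
])

```text
time: 14.27
tool_pos: [0.5198, -0.0467, 0.1181]
ee_rot: [-3.141, -0.002, -0.534]
wrist_force: [-1.0, 0.1, 6.9]
width: 0.0118
```

```bash
python3 o.py
```

```text
14.2667 [-0.1981  1.9065] [ 0.5198 -0.0467  0.1181] [-3.1409 -0.0025 -0.5338] [-0.9585  0.1076  6.8942] [0.0639 0.4184 0.2026] 0.011830071377584149
```

Request:
step_arm([
  [[0,0,0,-0.008,0],[0,0,0,-0.008,0]],
])

```text
time: 14.43
tool_pos: [0.5197, -0.0467, 0.1181]
ee_rot: [-3.141, -0.002, -0.542]
wrist_force: [-1.8, 0.5, 8.2]
width: 0.0116
```

```bash
python3 o.py
```

```text
14.4333 [-0.1981  1.9146] [ 0.5197 -0.0467  0.1181] [-3.1409 -0.0024 -0.5419] [-1.7507  0.4571  8.2288] [0.0689 0.4283 0.2928] 0.011632328458746333
```

Torque now climbs about 0.1 N m per 0.008 rad, so the cap is against the home stop, 1.30 to 1.44 rad after the drop. I ease the load, release and retreat.

Request:
step_arm([
  [[0,0,0.5,0.008,0],[0,0,1,0.012,0],[0,0,1,0.012,25],[0,0,1.5,0.012,40],[0,0,1.5,0.012,50],[0,0,1.5,0.012,50],[0,0,1.5,0.012,50],[0,0,1.5,0.012,50]],
])

```text
time: 15.1
tool_pos: [0.5187, -0.0465, 0.1179]
ee_rot: [3.141, 0.001, -0.532]
wrist_force: [-0.6, 0.7, -0.9]
width: 0.0458
```

```bash
python3 o.py
```

```text
15.1 [-0.1983  1.9047] [ 0.5187 -0.0465  0.1179] [ 3.1412  0.0007 -0.5322] [-0.6072  0.6851 -0.9466] [0.0291 0.1494 0.006 ] 0.045824089023347996
```

Request:
step_arm([
  [[0,0,10,0,50],[0,0,30,0,50],[0,0,60,0,50],[0,0,100,0,60],[0,0,140,0,80],[0,0,180,0,100],[0,0,180,0,100],[0,0,180,0,100]],
])

```text
time: 15.77
tool_pos: [0.5202, -0.0468, 0.3029]
ee_rot: [-3.139, -0.008, -0.532]
wrist_force: [0.2, -0.1, -0.0]
width: 0.0773
```

```bash
python3 o.py; python3 - <<'E'
from h import *
s=cams.snapshot("side")
a=cv2.resize(s["frame"][140:230,220:300],None,fx=5,fy=5,interpolation=cv2.INTER_CUBIC)
o=robot.get_obs(); w=cams.snapshot("wrist"); 
b=cv2.resize(np.clip(w["frame"][120:210,220:300]*2.,0,255).astype(np.uint8),None,fx=5,fy=5,interpolation=cv2.INTER_CUBIC)
cv2.imwrite("pics/f.png",np.hstack([a,b])[:,:,::-1])
for z in(.08,.082,.085): print(z,5*(proj(s,[[.519,-.0172,z]])-[220,140]))
c=np.array([.519,-.0468])
for y in(-.50,-.52,-.54):
  d=.023*np.array([np.cos(y),np.sin(y)]); print(y,5*(proj(w,[[*(c+d),.14],[*(c-d),.14]],o)-[220,120]))
E
```

```text
15.7667 [-0.1982  1.9047] [ 0.5202 -0.0468  0.3029] [-3.1389 -0.008  -0.5322] [ 0.1937 -0.1189 -0.0408] [-0.0132  0.1755 -0.0546] 0.07728757851202639
0.08 [[187.24973876 240.92794811]]
0.082 [[187.27363091 237.09795839]]
0.085 [[187.30954422 231.34002313]]
-0.5 [[177.90210816 157.64324778]
 [184.66455073 362.70031544]]
-0.52 [[180.04070367 157.59643113]
 [182.59874492 362.74384503]]
-0.54 [[182.17985029 157.59209127]
 [180.53246487 362.74774336]]
```

View pics/f.png

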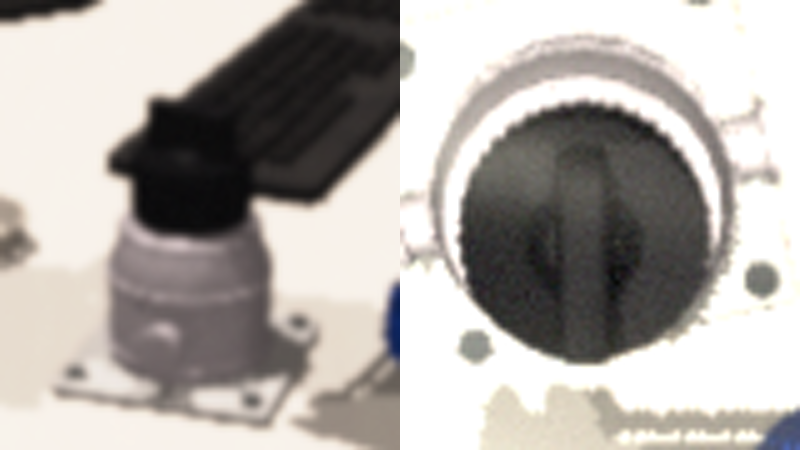

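The rim front sits at about crop y 236, matching roughly 2 mm above the housing. The wing is aligned at yaw about -0.53, and the gripper is clear. Handing in.

```bash
python3 -c "
from bench import robot
print(robot.close_job())"
```

```text
the job is handed in; nothing more can be done
None
```

The cap is in its thread and turned home against its stop. It is released, and the job was handed in at about 16 s of the 64 s allowed.

- **Backwards:** I turned the cap counter-clockwise under a light press of about 8 N. Between 1.05 and 1.20 rad the press force fell to zero, and I followed the cap down into the thread start. The side camera then put the rim at about 5 mm.
- **Forwards:** I turned it clockwise for 1.30 to 1.44 rad after the drop; the exact drop angle lies somewhere in that last step. The torque then climbed steadily to 0.29 N m, which I took as the home stop, well under the 0.5 N m limit.
- **Last checks:** After letting go, the side camera puts the rim at about 2 mm, good to roughly 1 mm. The wing stayed where I left it, and the gripper is 0.15 m above the cap touching nothing. I steered clear of the other things on the bench, but did not take a final picture of all of them.
- **One disagreement:** The gripper sank about 11 mm after the drop instead of 9, and about 1.6 mm instead of 3 while threading. The pads probably slid a little on the wing, so I judged the height from the camera instead.

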